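Ratchet a clamping lever to hold down a block

ROBOT

A 6-joint arm with a two-finger parallel gripper is mounted at the origin on a cart in front of the work surface, level with it; the furniture and walls round the work are solid. World frame = base frame: x ahead of the robot, y to its left, z up, the work surface at z = 0. Lengths are in m, angles in rad, forces in N, time in s.
With the tool pointing down it reaches from about 0.225 to 0.875 m from the base axis. Payload 3.4 kg.
Tool frame: the origin (TCP) lies midway between the tips of the shut fingers; the grasp point (between the pads) lies 19 mm behind it; y points along the fingers, x is the direction in which the jaws open and shut, and the axes are right-handed (so a half turn about y gives the same grasp; the last joint's range is limited). The gripper opens to 85 mm and grips with 20 to 120 N. Pads are 22 mm wide; open, the fingers measure 114 mm over their backs; the gripper's body (76 mm by 85 mm) begins 54 mm behind the grasp point. The pads swing forward as they close: fully open they stand 13 mm farther back than shut.
Start: joints at [-1.281, 0.276, 1.505, -0, 1.361, -0.121], TCP at [0.23, -0.527, 0.231] pointing down, gripper open.
Joint ranges: [-2.89, 2.89], [-0.75, 2.08], [0.22, 2.7], [-1.18, 4.32], [0.11, 2.71], [-2.7, 2.7]. Speed limits (rad/s): [2.57, 2.57, 3.14, 3.14, 3.14, 3.14].

INTERFACE

Orientations are given as a unit quaternion [x, y, z, w].
In Python, from cell import ctrl gives the robot as it stands. The module is installed in compiled form; this text tells all that it offers.
- The arm moves only by the shell command python3 -m creep 'ROWS'. ROWS is JSON, a list of rows, each an object with "hand": the opening, from 0 (shut) to 1 (fully open); "slide": the shift along the tool's x, y, z in m, a list of three; "turn": the turn, a rotation vector about the tool's x, y, z in rad, a list of three. In form: [{"hand": hand, "slide": [dx, dy, dz], "turn": [ax, ay, az]}, ...]. A call has 1 to 8 rows; each row shifts and turns the commanded pose from where the row before left it, along the tool's axes as they then stand; what a row does not reach is not made up. A row lasts 1/10 s, in which the tool goes at most 50 mm and 8.59 degrees, less where a joint would pass 70% of its speed; a pose out of reach is approached as far as the arm can. A call with a gripper value outside its range is refused whole. The fingers move at their own pace and stop on an object; the grip force is fixed at half the most. Time passes only in rows, so rows that do not move let the fingers close. It gives the time, the measured TCP pose, the force and the opening at its end, in the units of the state.
- ctrl.observe(): the state, without advancing time (a new reading comes with each control period).
- ctrl.snapshot(name): name is "scene" or "top" or "wrist"; returns (picture, depth): 384x512x3 uint8, blue, green, red; 384x512 float32, m along the optical axis (not along the pixel's ray), 0 where there is no reading.
- ctrl.get_calibration(name): a dict with "intrinsics" (3x3 intrinsics, pixels), "world_to_cam" (4x4, takes a point from world to camera coordinates). Camera axes: x right, y up, looking along -z (the intrinsics and any distortion apply to the point x, -y, -z); pixel columns grow to the right and rows downward; lengths in m; the calibration is good to about 2 mm. A picture is of the moment at which its call begins: read the wrist's pose just before it. get_calibration takes no time and is no camera call; for the wrist camera it gives the pose at the moment of the call.
- ctrl.close_job(): hands the job in, once; it reports no verdict.
The state is a dict: "t": time; "joint_pos": joint angles; "qd": joint speeds; "effort": joint torques, N m; "eef_pos": TCP position; "orientation": TCP orientation; "wrist_force": force on the tool from outside, world axes, zero at the start; "moment": the same for the moment, N m; "finger_gap": opening from 0.0 (shut) to 1.0 (fully open).
Only numpy, scipy, OpenCV 4.12 (cv2) and the standard library are available. Lean on these libraries where they do the work, as an engineer would, in place of code of your own. Each camera call takes 0.05 s, during which the arm holds its last target.

TASK

Clamp the wooden block under the bench hold-down, firmly but without crushing it: lift the clamping lever off its teeth, swing it back anticlockwise, let it drop into the teeth again and turn it clockwise, as often as it takes. Turning takes some 4 newtons at the knob while the foot is still in the air; stop when it has risen to about 8, and never go past 10. Leave the lever seated in its teeth and let go of it, with the block still under the foot, and leave the sanding block and the small board alone.

Things in the scene. Friction and masses are not known exactly. Their poses are not given: they have to be found in the camera images.
- clamp: bench hold-down screwed to the bench: dark steel bridge plate 88 (x) by 150 (y) mm, top at 92 mm, on two cheeks 124 mm apart; two 11 mm stop pins on it reach 151 mm height at (-33, +44) and (-33, -44) mm. A toothed collar on its middle, turned by the lever above, screws a spindle with a rubber-faced foot down. Fixed. Origin on the bench under the screw axis; the lever points to its -x
- knob (a point): middle of the lever's upright round black knob, 24 mm across, 42 mm tall (this point lies 18 mm under its top), on the end of the lever (14 mm thick bar) 100 mm from the screw axis; with the lever seated 157 mm above the bench. Grip it from above, across the lever
- lever (a joint): swing of the lever, rad: 0 points along the clamp's -x; grows clockwise from above (tightening): knob at (-100 cos, +100 sin) mm from the axis in the clamp's frame. Stops at -0.7 and +0.7 (the pins). Seated, it turns the screw either way with 0.1 rad play; clockwise lowers the foot, not the lever, 6 mm per radian
- lever_lift (a joint): height of the lever above its seat in the teeth, m: 0 seated, 0.013 fully raised. Sprung down with 5 to 7 N. 12 teeth, 0.52 rad apart, clear of each other above 0.009. Let go between teeth it drops home; on top of a tooth it stays 6 to 9 mm up until turned a little further
- press_point (a point): point on the screw axis at the height of the block's top, 45 mm up, where the foot lands. The foot's gap at the start (2 to 10 mm) is not measured: feel it. Push at the knob while turning (1 to 3 N less is felt at a stop): 4.4 N with the foot free, then rising 11 N per radian; under 7 N the block is not firm, over 12 N (0.7 rad past touching) it is crushed. Let go, the screw holds 8.5 N and eases back from more
- block: hardwood block 140 (x) x 70 (y) x 45 mm, loose on the bench under the bridge. Origin at the centre of its underside
- sanding_block: loose sanding block 64 x 115 x 36 mm on the bench, origin at the centre of its underside
- small_board: small flat sanded board 75 x 100 x 22 mm, loose on the bench, origin at the centre of its underside
Things that resemble listed ones, but are neither listed nor needed, are in the scene too. What is shaped like the block but blue or purple is not meant.

How it is judged:
By the outcome, as a careful person would: the job done as asked, in the order asked, and still so for the second after the job is handed in, with the robot touching nothing.
It also fails if it takes over 61 s, if anything falls off the work surface, if the arm or the gripper's body presses on something with over 40 N, if the wrist force passes 120 N, or if a joint passes its speed limit or range.

## Working session

There is one attempt and no reset: what is moved stays moved. The work goes in short steps, Python scripts to look and compute and a shell command to move; the robot and the scene stay as the last step left them, time stands still between calls to the robot, and variables do not carry over. Pictures are saved under pics/ and viewed, and the job is handed in when it is done.

```bash
mkdir -p pics; cat > h.py <<'E'
import numpy as np, cv2
from cell import ctrl
def snap(n,f):
    K=ctrl.get_calibration(n); p,d=ctrl.snapshot(n)
    np.savez('pics/'+f+'.npz',d=d,p=p,K=K['intrinsics'],T=K['world_to_cam'])
    cv2.imwrite('pics/'+f+'.png',p); return p,d
def pt(f,u,v,d=None,z=None):
    a=np.load('pics/'+f+'.npz');K=a['K'];T=np.linalg.inv(a['T'])
    r=np.linalg.inv(K)@[u,v,1.]; r=np.array([r[0],-r[1],-r[2]])
    if z is not None:
        w=T[:3,:3]@r; return T[:3,3]+w*(z-T[2,3])/w[2]
    dd=a['d'][int(round(v)),int(round(u))] if d is None else d
    return (T@np.r_[r*dd,1])[:3]
E
python3 - <<'E'
from h import *
for n in ("scene","top"): 
    snap(n,n+"0"); c=ctrl.get_calibration(n);print(c)
print(ctrl.observe())
E
```

```text
{'intrinsics': array([[446.69893484,   0.        , 262.06087631],
       [  0.        , 446.69893484, 198.28893648],
       [  0.        ,   0.        ,   1.        ]]), 'world_to_cam': array([[-0.49579031, -0.86839421, -0.00913601,  0.38743376],
       [ 0.6647214 , -0.38623583,  0.63950555, -0.37186825],
       [-0.55887157,  0.31098775,  0.7687322 , -0.71554454],
       [ 0.        ,  0.        ,  0.        ,  1.        ]])}
{'intrinsics': array([[444.96976771,   0.        , 250.79773278],
       [  0.        , 444.96976771, 188.31105482],
       [  0.        ,   0.        ,   1.        ]]), 'world_to_cam': array([[ 0.00947238, -0.99994606, -0.00426056,  0.12914375],
       [ 0.99770397,  0.00916523,  0.06710282, -0.54170412],
       [-0.06706016, -0.0048864 ,  0.99773697, -0.94793853],
       [ 0.        ,  0.        ,  0.        ,  1.        ]])}
{'t': 0.1, 'joint_pos': array([-1.28095969e+00,  2.76563954e-01,  1.50601302e+00, -4.93483232e-05,
        1.36070941e+00, -1.21013265e-01]), 'qd': array([-2.49328967e-03, -2.47415127e-03, -3.93174150e-03, -3.53530955e-05,
       -1.61939620e-03,  3.53955570e-04]), 'effort': array([ 1.13162547e-03, -4.17701769e+01, -2.46405602e+01, -1.48144968e-04,
        5.75707221e-03, -6.42535070e-06]), 'eef_pos': array([ 0.22948323, -0.52670219,  0.23050527]), 'orientation': array([-0.59110739,  0.38796103, -0.38702377,  0.59185377]), 'wrist_force': array([-0.45849862,  0.27696751, -0.53529483]), 'moment': array([ 0.01195146,  0.01688941, -0.05468886]), 'finger_gap': 1.0004168076019646}
```

View pics/scene0.png

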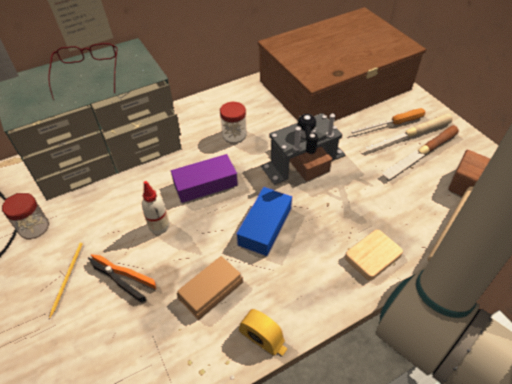

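View pics/top0.png

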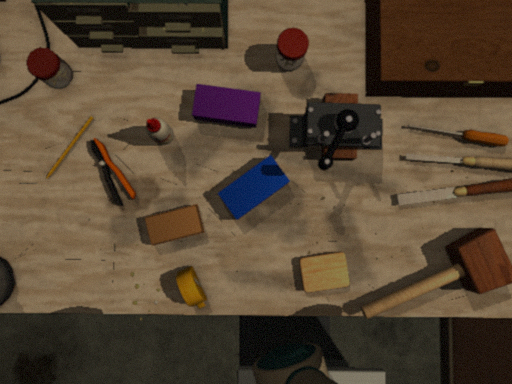

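```bash
python3 - <<'E'
from h import *
a=cv2.imread('pics/top0.png')[75:185,270:400];cv2.imwrite('pics/c1.png',cv2.resize(a,None,fx=6,fy=5.4,interpolation=2))
a=cv2.imread('pics/scene0.png')[100:200,250:360];cv2.imwrite('pics/c2.png',cv2.resize(a,None,fx=6,fy=6,interpolation=2))
E
```

```text
(no output)
```

View pics/c1.png

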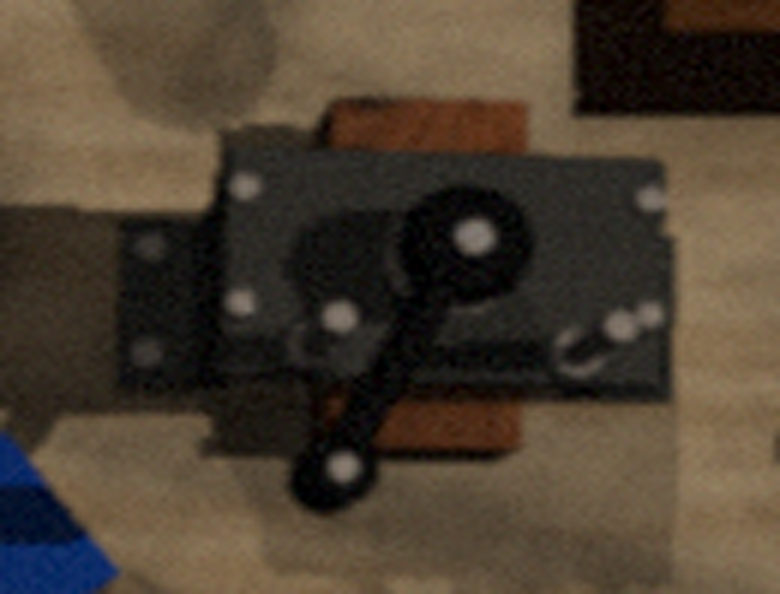

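View pics/c2.png

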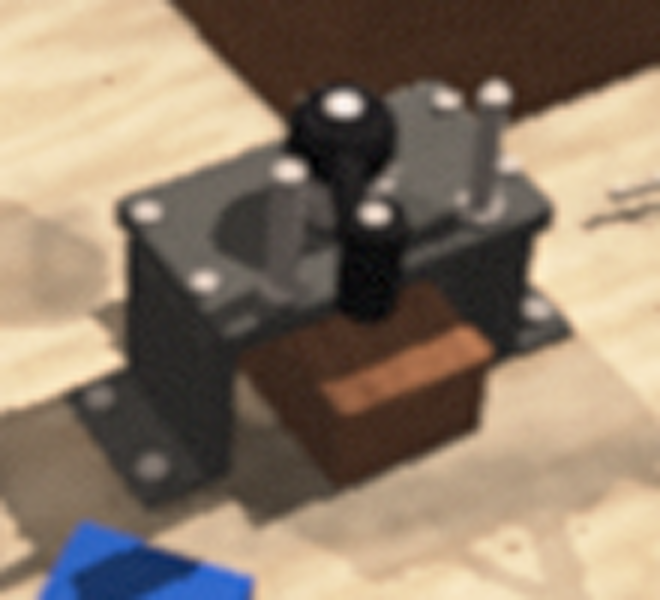

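```bash
python3 - <<'E'
from h import *
f=lambda x,y:(270+x/6,75+y/5.4)
def P(n,x,y,z): 
    u=f(x,y); print(n,np.round(u,1),pt('top0',*u,z=z).round(4),pt('top0',*u).round(4))
P('pinL',340,317,.151);P('pinR',620,325,.151)
for n,c in dict(tl=(225,145),tr=(665,160),br=(670,395),bl=(218,375)).items(): P(n,*c,.092)
P('knob',343,466,.175)
P('hub',475,238,.18);P('blk',(525),(415),.045);P('blk',(525),(450),.045)
P('blkL',(330),(100),.045);P('blkR',(527),(102),.045)
g=lambda x,y:(250+x/6,100+y/6)
for n,c,z in (('knobS',(377,214),.175),('pinL',(290,172),.151),('pinR',(495,95),.151)):
    u=g(*c);print(n,u,pt('scene0',*u,z=z).round(4),pt('scene0',*u).round(4))
E
```

```text
pinL [326.7 133.7] [ 0.6362 -0.0087  0.151 ] [ 0.6365 -0.009   0.1494]
pinR [373.3 135.2] [ 0.6341 -0.0966  0.151 ] [ 0.6345 -0.0971  0.1491]
tl [307.5 101.9] [0.7126 0.0203 0.092 ] [0.7132 0.0201 0.0901]
tr [380.8 104.6] [ 0.7082 -0.1284  0.092 ] [ 0.7329 -0.1559 -0.0027]
br [381.7 148.1] [ 0.6191 -0.1292  0.092 ] [ 0.634  -0.1562 -0.0008]
bl [306.3 144.4] [0.6253 0.0226 0.092 ] [0.6263 0.0218 0.0859]
knob [327.2 161.3] [ 0.5807 -0.0055  0.175 ] [ 0.5809 -0.0059  0.1728]
hub [349.2 119.1] [ 0.6579 -0.045   0.18  ] [ 0.6672 -0.0538  0.1393]
blk [357.5 151.9] [ 0.6183 -0.0916  0.045 ] [ 0.6258 -0.1031 -0.0041]
blk [357.5 158.3] [ 0.6044 -0.0915  0.045 ] [ 6.107e-01 -1.022e-01 -6.000e-04]
blkL [325.   93.5] [ 0.7436 -0.0229  0.045 ] [ 0.7436 -0.0229  0.0449]
blkR [357.8  93.9] [ 0.7434 -0.0931  0.045 ] [ 0.7562 -0.1038 -0.    ]
knobS (312.8333333333333, 135.66666666666666) [ 0.5793 -0.005   0.175 ] [ 0.579  -0.0048  0.1753]
pinL (298.3333333333333, 128.66666666666666) [ 0.6343 -0.007   0.151 ] [ 0.6346 -0.0072  0.1506]
pinR (332.5, 115.83333333333333) [ 0.6319 -0.0945  0.151 ] [ 0.6331 -0.0955  0.1497]
```

```bash
cat >> h.py <<'E'
from scipy.spatial.transform import Rotation as Ro
AX=np.array([.667,-.0525]); YAW=-.025
def status(kb=None):
    s=ctrl.observe();R=Ro.from_quat(s['orientation']);M=R.as_matrix()
    e=s['eef_pos']; d=e[:2]-AX; ang=np.arctan2(d[1],-d[0])+YAW
    th=ang-YAW; tang=np.array([np.sin(th),np.cos(th),0]); rad=np.array([-np.cos(th),np.sin(th),0])
    f=s['wrist_force']
    print('t %.2f'%s['t'],'tcp',e.round(4),'gap %.3f'%s['finger_gap'],'q',s['joint_pos'].round(2))
    print(' lever %.3f r %.4f'%(ang,np.hypot(*d)),'tool x',M[:,0].round(3),'y',M[:,1].round(3),'z',M[:,2].round(3))
    print(' F',f.round(2),'tan %.2f rad %.2f'%(f@tang,f@rad),'mom',s['moment'].round(3))
    return s,M
def togo(p,xdir):
    s,M=status(); d=np.array(p)-s['eef_pos']
    print(' slide',(M.T@d).round(4))
    x=np.array([*xdir,0]);x/=np.linalg.norm(x);y=np.array([0,0,-1.]);T=np.c_[x,y,np.cross(x,y)]
    print(' turn',Ro.from_matrix(M.T@T).as_rotvec().round(4), 'x',x)
E
python3 - <<'E'
from h import *
th=np.arctan2(.0472,.087); t=(np.sin(th),np.cos(th))
togo((.580,-.0053,.24),t)
togo((.580,-.0053,.24),(-t[0],-t[1]))
E
```

```text
t 0.10 tcp [ 0.2295 -0.5267  0.2305] gap 1.000 q [-1.28  0.28  1.51 -0.    1.36 -0.12]
 lever -0.851 r 0.6452 tool x [ 0.399 -0.917 -0.002] y [-0.001  0.002 -1.   ] z [0.917 0.399 0.   ]
 F [-0.46  0.28 -0.54] tan 0.52 rad 0.11 mom [ 0.012  0.017 -0.055]
 slide [-0.338  -0.0088  0.5296]
 turn [-2.0000e-03 -2.2336e+00 -7.0000e-04] x [0.47686889 0.87897444 0.        ]
t 0.10 tcp [ 0.2295 -0.5267  0.2305] gap 1.000 q [-1.28  0.28  1.51 -0.    1.36 -0.12]
 lever -0.851 r 0.6452 tool x [ 0.399 -0.917 -0.002] y [-0.001  0.002 -1.   ] z [0.917 0.399 0.   ]
 F [-0.46  0.28 -0.54] tan 0.52 rad 0.11 mom [ 0.012  0.017 -0.055]
 slide [-0.338  -0.0088  0.5296]
 turn [ 6.000e-04  9.079e-01 -1.600e-03] x [-0.47686889 -0.87897444  0.        ]
```

```bash
python3 -m creep '[{"hand":0.7,"slide":[-0.026,-0.001,0.0407],"turn":[0,0,0]},{"hand":0.7,"slide":[-0.026,-0.001,0.0407],"turn":[0,0,0]},{"hand":0.7,"slide":[-0.026,-0.001,0.0407],"turn":[0,0,0]},{"hand":0.7,"slide":[-0.026,-0.001,0.0407],"turn":[0,0,0]},{"hand":0.7,"slide":[-0.026,-0.001,0.0407],"turn":[0,0,0]},{"hand":0.7,"slide":[-0.026,-0.001,0.0407],"turn":[0,0,0]},{"hand":0.7,"slide":[-0.026,-0.001,0.0407],"turn":[0,0,0]},{"hand":0.7,"slide":[-0.026,-0.001,0.0407],"turn":[0,0,0]}]'
python3 -m creep '[{"hand":0.7,"slide":[-0.026,0,0.0407],"turn":[0,0,0]},{"hand":0.7,"slide":[-0.026,0,0.0407],"turn":[0,0,0]},{"hand":0.7,"slide":[-0.026,0,0.0407],"turn":[0,0,0]},{"hand":0.7,"slide":[0,0,0],"turn":[0,-0.148,0]},{"hand":0.7,"slide":[0,0,0],"turn":[0,-0.148,0]},{"hand":0.7,"slide":[0,0,0],"turn":[0,-0.148,0]},{"hand":0.7,"slide":[0,0,0],"turn":[0,-0.148,0]},{"hand":0.7,"slide":[0,0,0],"turn":[0,-0.148,0]}]'
python3 -m creep '[{"hand":0.7,"slide":[0,0,0],"turn":[0,-0.148,0]},{"hand":0.7,"slide":[0,0,0],"turn":[0,-0.148,0]},{"hand":0.7,"slide":[0,0,0],"turn":[0,-0.148,0]},{"hand":0.7,"slide":[0,0,0],"turn":[0,-0.148,0]},{"hand":0.7,"slide":[0,0,0],"turn":[0,-0.148,0]},{"hand":0.7,"slide":[0,0,0],"turn":[0,-0.148,0]},{"hand":0.7,"slide":[0,0,0],"turn":[0,-0.148,0]},{"hand":0.7,"slide":[0,0,0],"turn":[0,-0.148,0]}]'
python3 - <<'E'
from h import *
th=np.arctan2(.0472,.087); t=(np.sin(th),np.cos(th))
togo((.580,-.0053,.24),t)
E
```

```text
t: 0.9
eef_pos: [0.4456, -0.2046, 0.2391]
orientation: [0.591, -0.388, 0.387, -0.591]
wrist_force: [0.9, 0.9, -0.2]
finger_gap: 0.698
t: 1.7
eef_pos: [0.5256, -0.0859, 0.2388]
orientation: [0.692, -0.146, 0.145, -0.692]
wrist_force: [0.1, -0.2, -0.2]
finger_gap: 0.698
t: 2.5
eef_pos: [0.5255, -0.0861, 0.2388]
orientation: [-0.655, -0.265, 0.266, 0.656]
wrist_force: [-0.5, 0.5, -0.6]
finger_gap: 0.701
t 2.50 tcp [ 0.5255 -0.0861  0.2388] gap 0.701 q [-0.29  0.21  1.58 -0.    1.35 -1.06]
 lever -0.258 r 0.1454 tool x [ 0.718  0.696 -0.001] y [-0.001  0.    -1.   ] z [-0.696  0.718  0.001]
 F [-0.54  0.53 -0.63] tan 0.64 rad 0.40 mom [ 0.009  0.038 -0.001]
 slide [ 0.0954 -0.0012  0.0201]
 turn [-0.0009 -0.3036 -0.0004] x [0.47686889 0.87897444 0.        ]
```

```bash

python3 -m creep '[{"hand":0.7,"slide":[0.0477,0,0.01],"turn":[0,0,0]},{"hand":0.7,"slide":[0.0477,-0.001,0.01],"turn":[0,0,0]},{"hand":0.7,"slide":[0,0,0],"turn":[0,-0.148,0]},{"hand":0.7,"slide":[0,0,0],"turn":[0,-0.148,0]},{"hand":0.7,"slide":[0,0,0],"turn":[0,-0.007,0]}]'
python3 - <<'E'
from h import *
th=np.arctan2(.0472,.087); t=(np.sin(th),np.cos(th))
togo((.580,-.0053,.143),t)
snap('wrist','w1')
a=cv2.imread('pics/w1.png');cv2.imwrite('pics/w1b.png',cv2.resize(a,(768,576)))
E
```

```text
t: 3.0
eef_pos: [0.5808, -0.0052, 0.2396]
orientation: [-0.608, -0.36, 0.36, 0.609]
wrist_force: [-0.1, 0.4, 0.1]
finger_gap: 0.696
t 3.00 tcp [ 0.5808 -0.0052  0.2396] gap 0.696 q [-0.13  0.28  1.48 -0.    1.38 -1.2 ]
 lever 0.477 r 0.0984 tool x [ 0.482  0.876 -0.001] y [-0.001  0.    -1.   ] z [-0.876  0.482  0.001]
 F [-0.08  0.39  0.11] tan 0.31 rad 0.26 mom [ 0.016  0.02  -0.016]
 slide [-0.0004  0.0966  0.0005]
 turn [-0.0012 -0.0057 -0.0006] x [0.47686889 0.87897444 0.        ]
```

View pics/w1b.png

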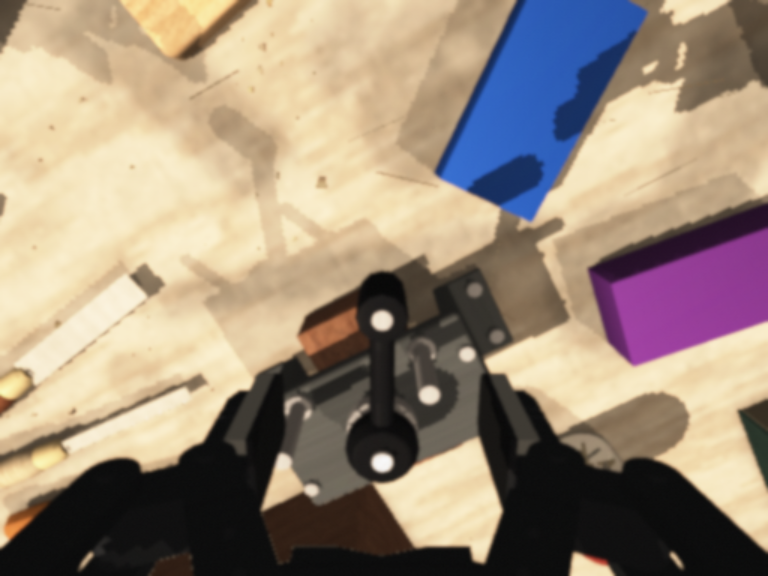

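The wrist view shows the knob top (381,318) and hub (381,462) lined up vertically between the open fingers, the block brown at (340,330), pins at (428,395) and (284,462).

```bash

python3 - <<'E'
from h import *
s=2/3
for n,u,v,z in (('knob',382,320,.175),('pinL',429,395,.151),('pinR',284,462,.151),('hub',381,462,.145)):
    print(n,pt('w1',u*s,v*s,z=z).round(4),pt('w1',u*s,v*s).round(4))
E
```

```text
knob [ 0.5809 -0.0048  0.175 ] [ 0.5805 -0.0046  0.1764]
pinL [ 0.637  -0.0078  0.151 ] [ 0.6374 -0.0079  0.1503]
pinR [ 0.6355 -0.0951  0.151 ] [ 0.6355 -0.0951  0.1511]
hub [ 0.6646 -0.0513  0.145 ] [ 0.6682 -0.0532  0.1395]
```

```bash

python3 -m creep '[{"hand":0.7,"slide":[0,0.035,0],"turn":[0,-0.006,0]},{"hand":0.7,"slide":[0,0.035,0],"turn":[0,0,0]},{"hand":0.7,"slide":[0,0.025,0],"turn":[0,0,0]},{"hand":0,"slide":[0,0,0],"turn":[0,0,0]},{"hand":0,"slide":[0,0,0],"turn":[0,0,0]},{"hand":0,"slide":[0,0,0],"turn":[0,0,0]},{"hand":0,"slide":[0,0,0],"turn":[0,0,0]},{"hand":0,"slide":[0,0,0],"turn":[0,0,0]}]'
python3 -c "
from h import *
status()"
```

```text
t: 3.85
eef_pos: [0.5817, -0.0061, 0.1466]
orientation: [0.609, 0.362, -0.361, -0.607]
wrist_force: [0.2, -0.4, 0.6]
finger_gap: 0.264
t 3.85 tcp [ 0.5817 -0.0061  0.1466] gap 0.264 q [-0.13  0.34  1.63 -0.    1.17 -1.2 ]
 lever 0.474 r 0.0971 tool x [0.478 0.878 0.001] y [ 0.003 -0.001 -1.   ] z [-0.878  0.478 -0.003]
 F [ 0.18 -0.43  0.57] tan -0.29 rad -0.36 mom [-0.104 -0.007 -0.09 ]
```

```bash

python3 -m creep '[{"hand":0,"slide":[0.004,0,-0.0001],"turn":[0,0.04,0]}]'
python3 -c "
from h import *
status()"
python3 -m creep '[{"hand":0,"slide":[0.004,0,-0.0001],"turn":[0,0.04,0]}]'
python3 -c "
from h import *
status()"
python3 -m creep '[{"hand":0,"slide":[0.004,0,-0.0001],"turn":[0,0.04,0]}]'
python3 -c "
from h import *
status()"
```

```text
t: 3.95
eef_pos: [0.5836, -0.0026, 0.1465]
orientation: [0.616, 0.349, -0.348, -0.615]
wrist_force: [-0.0, -0.7, 0.5]
finger_gap: 0.259
t 3.95 tcp [ 0.5836 -0.0026  0.1465] gap 0.259 q [-0.12  0.35  1.62 -0.    1.17 -1.15]
 lever 0.514 r 0.0971 tool x [0.514 0.858 0.001] y [ 0.002 -0.001 -1.   ] z [-0.858  0.514 -0.002]
 F [-0.03 -0.74  0.46] tan -0.65 rad -0.35 mom [-0.129  0.043  0.017]
t: 4.05
eef_pos: [0.5858, 0.0009, 0.1465]
orientation: [0.623, 0.337, -0.336, -0.621]
wrist_force: [0.3, -0.2, 0.0]
finger_gap: 0.259
t 4.05 tcp [0.5858 0.0009 0.1465] gap 0.259 q [-0.12  0.35  1.62 -0.    1.17 -1.11]
 lever 0.556 r 0.0972 tool x [0.548 0.837 0.001] y [ 0.002 -0.001 -1.   ] z [-0.837  0.548 -0.002]
 F [ 0.33 -0.22  0.  ] tan -0.00 rad -0.40 mom [-0.19   0.062 -0.024]
t: 4.15
eef_pos: [0.588, 0.0041, 0.1465]
orientation: [0.629, 0.324, -0.323, -0.628]
wrist_force: [-0.5, -1.7, 0.9]
finger_gap: 0.262
t 4.15 tcp [0.588  0.0041 0.1465] gap 0.262 q [-0.11  0.35  1.61 -0.    1.18 -1.06]
 lever 0.597 r 0.0972 tool x [0.581 0.814 0.   ] y [ 0.002 -0.001 -1.   ] z [-0.814  0.581 -0.002]
 F [-0.49 -1.73  0.86] tan -1.69 rad -0.61 mom [-0.317 -0.002  0.077]
```

```bash

python3 -m creep '[{"hand":0,"slide":[0.003,0,-0.0001],"turn":[0,0.03,0]}]'
python3 -c "
from h import *
status()"
python3 -m creep '[{"hand":0,"slide":[0.002,0,-0.0001],"turn":[0,0.02,0]}]'
python3 -c "
from h import *
status()"
```

```text
t: 4.25
eef_pos: [0.5895, 0.0062, 0.1464]
orientation: [0.634, 0.315, -0.315, -0.632]
wrist_force: [-2.3, -1.7, 2.8]
finger_gap: 0.26
t 4.25 tcp [0.5895 0.0062 0.1464] gap 0.260 q [-0.11  0.35  1.61 -0.    1.18 -1.03]
 lever 0.623 r 0.0972 tool x [ 0.604  0.797 -0.001] y [ 0.001 -0.002 -1.   ] z [-0.797  0.604 -0.002]
 F [-2.26 -1.74  2.76] tan -2.75 rad 0.75 mom [-0.505  0.21   0.192]
t: 4.35
eef_pos: [0.5906, 0.0077, 0.1463]
orientation: [0.637, 0.308, -0.308, -0.636]
wrist_force: [-1.5, -1.6, 2.2]
finger_gap: 0.255
t 4.35 tcp [0.5906 0.0077 0.1463] gap 0.255 q [-0.1   0.36  1.6  -0.    1.18 -1.01]
 lever 0.643 r 0.0973 tool x [ 0.619  0.785 -0.001] y [ 0.001 -0.002 -1.   ] z [-0.785  0.619 -0.002]
 F [-1.54 -1.56  2.21] tan -2.18 rad 0.24 mom [-0.44   0.206  0.205]
```

```bash

python3 -m creep '[{"hand":0,"slide":[-0.005,0,-0.0001],"turn":[0,-0.05,0]},{"hand":0,"slide":[0,-0.006,0],"turn":[0,0,0]},{"hand":0,"slide":[0,-0.006,0],"turn":[0,0,0]}]'
python3 -c "
from h import *
status()"

```

```text
t: 4.65
eef_pos: [0.5883, 0.0037, 0.1572]
orientation: [0.629, 0.324, -0.324, -0.628]
wrist_force: [3.3, -3.3, -6.9]
finger_gap: 0.262
t 4.65 tcp [0.5883 0.0037 0.1572] gap 0.262 q [-0.11  0.34  1.59 -0.    1.2  -1.06]
 lever 0.596 r 0.0967 tool x [0.58  0.814 0.   ] y [ 0.001 -0.001 -1.   ] z [-0.814  0.58  -0.002]
 F [ 3.32 -3.31 -6.86] tan -0.76 rad -4.62 mom [-0.469 -0.523 -0.052]
```

```bash

python3 -m creep '[{"hand":0,"slide":[-0.0127,-0.0005,-0.0008],"turn":[0,-0.131,0]},{"hand":0,"slide":[-0.0127,0,-0.0008],"turn":[0,-0.131,0]},{"hand":0,"slide":[-0.0127,0,-0.0008],"turn":[0,-0.131,0]},{"hand":0,"slide":[-0.0127,0,-0.0008],"turn":[0,-0.131,0]}]'
python3 -c "
from h import *
status()"

```

```text
t: 5.05
eef_pos: [0.5707, -0.0437, 0.1579]
orientation: [0.523, 0.477, -0.477, -0.521]
wrist_force: [5.0, -3.0, -6.0]
finger_gap: 0.26
t 5.05 tcp [ 0.5707 -0.0437  0.1579] gap 0.260 q [-0.2   0.32  1.63 -0.    1.19 -1.68]
 lever 0.066 r 0.0967 tool x [ 0.09   0.996 -0.001] y [ 0.002 -0.001 -1.   ] z [-0.996  0.09  -0.002]
 F [ 4.99 -2.96 -5.99] tan -2.49 rad -5.24 mom [-0.594 -0.615 -0.339]
```

```bash

python3 -m creep '[{"hand":0,"slide":[-0.0127,0,-0.0012],"turn":[0,-0.131,0]},{"hand":0,"slide":[-0.0127,0,-0.0010],"turn":[0,-0.131,0]},{"hand":0,"slide":[-0.0127,0,-0.0008],"turn":[0,-0.131,0]},{"hand":0,"slide":[-0.0127,0,-0.0008],"turn":[0,-0.131,0]},{"hand":0,"slide":[0,0,0],"turn":[0,0,0]}]'
python3 -c "
from h import *
status()"

```

```text
t: 5.55
eef_pos: [0.5792, -0.0936, 0.1573]
orientation: [0.382, 0.595, -0.595, -0.382]
wrist_force: [1.8, -1.8, -7.0]
finger_gap: 0.26
t 5.55 tcp [ 0.5792 -0.0936  0.1573] gap 0.260 q [-0.28  0.34  1.6   0.    1.2  -2.28]
 lever -0.463 r 0.0970 tool x [-0.415  0.91   0.   ] y [-0.  0. -1.] z [-0.91  -0.415  0.   ]
 F [ 1.84 -1.81 -7.  ] tan -2.42 rad -0.90 mom [-0.511 -0.33  -0.299]
```

```bash

python3 -m creep '[{"hand":0,"slide":[0,0.006,0],"turn":[0,0,0]},{"hand":0,"slide":[0,0.0055,0],"turn":[0,0,0]},{"hand":0,"slide":[0,0,0],"turn":[0,0,0]}]'
python3 -c "
from h import *
status()"

```

```text
t: 5.85
eef_pos: [0.5784, -0.0933, 0.1468]
orientation: [-0.383, -0.594, 0.596, 0.382]
wrist_force: [-0.3, -4.5, 2.2]
finger_gap: 0.261
t 5.85 tcp [ 0.5784 -0.0933  0.1468] gap 0.261 q [-0.28  0.35  1.61 -0.    1.18 -2.28]
 lever -0.456 r 0.0975 tool x [-0.416  0.909 -0.002] y [ 0.    -0.002 -1.   ] z [-0.909 -0.416  0.001]
 F [-0.27 -4.47  2.18] tan -3.95 rad 2.12 mom [-0.828  0.052 -0.422]
```

```bash

R='import sys
from h import *
status()'
python3 -m creep '[{"hand":0,"slide":[0.006,0,-0.0002],"turn":[0,0.06,0]}]' >/dev/null; python3 -c "$R"
python3 -m creep '[{"hand":0,"slide":[0.006,0,-0.0002],"turn":[0,0.06,0]}]'>/dev/null; python3 -c "$R"
python3 -m creep '[{"hand":0,"slide":[0.006,0,-0.0002],"turn":[0,0.06,0]}]'>/dev/null; python3 -c "$R"

```

```text
t 5.95 tcp [ 0.5765 -0.0883  0.1471] gap 0.261 q [-0.27  0.35  1.62 -0.    1.17 -2.21]
 lever -0.402 r 0.0973 tool x [-0.36   0.933 -0.003] y [ 0.001 -0.003 -1.   ] z [-0.933 -0.36   0.   ]
 F [ 0.14 -6.96 -1.4 ] tan -6.52 rad 2.43 mom [-1.137 -0.069 -0.142]
t 6.05 tcp [ 0.5745 -0.0825  0.1471] gap 0.261 q [-0.26  0.34  1.63 -0.    1.17 -2.14]
 lever -0.338 r 0.0972 tool x [-0.302  0.953 -0.004] y [ 0.001 -0.003 -1.   ] z [-0.953 -0.303 -0.   ]
 F [ 0.11 -6.61 -0.13] tan -6.32 rad 1.93 mom [-1.233 -0.11  -0.212]
t 6.15 tcp [ 0.5729 -0.0767  0.1471] gap 0.262 q [-0.25  0.34  1.63 -0.    1.17 -2.07]
 lever -0.276 r 0.0972 tool x [-0.245  0.97  -0.004] y [ 0.001 -0.004 -1.   ] z [-0.97  -0.245 -0.001]
 F [-0.18 -6.61 -0.84] tan -6.36 rad 1.82 mom [-1.25  -0.086 -0.23 ]
```

```bash

R='import sys
from h import *
status()'
python3 -m creep '[{"hand":0,"slide":[0,0,0],"turn":[0,0,0]},{"hand":0,"slide":[0,0,0],"turn":[0,0,0]}]' >/dev/null; python3 -c "$R"
python3 -m creep '[{"hand":0,"slide":[0.002,0,-0.0001],"turn":[0,0.02,0]},{"hand":0,"slide":[0.002,0,0],"turn":[0,0.02,0]}]'>/dev/null; python3 -c "$R"
python3 -m creep '[{"hand":0,"slide":[0.002,0,-0.0001],"turn":[0,0.02,0]},{"hand":0,"slide":[0.002,0,0],"turn":[0,0.02,0]}]'>/dev/null; python3 -c "$R"

```

```text
t 6.35 tcp [ 0.5728 -0.0763  0.147 ] gap 0.259 q [-0.25  0.34  1.63 -0.    1.17 -2.07]
 lever -0.273 r 0.0972 tool x [-0.247  0.969 -0.003] y [ 0.001 -0.003 -1.   ] z [-0.969 -0.247 -0.   ]
 F [ 0.51 -5.74 -0.5 ] tan -5.69 rad 0.92 mom [-1.124 -0.123 -0.326]
t 6.55 tcp [ 0.572  -0.0728  0.147 ] gap 0.256 q [-0.25  0.34  1.64 -0.    1.17 -2.02]
 lever -0.235 r 0.0972 tool x [-0.208  0.978 -0.004] y [ 0.001 -0.004 -1.   ] z [-0.978 -0.208 -0.   ]
 F [ 0.24 -7.29 -1.43] tan -7.18 rad 1.28 mom [-1.227 -0.075 -0.238]
t 6.75 tcp [ 0.5713 -0.0689  0.147 ] gap 0.259 q [-0.24  0.33  1.64 -0.    1.17 -1.98]
 lever -0.195 r 0.0971 tool x [-0.168  0.986 -0.004] y [ 0.001 -0.004 -1.   ] z [-0.986 -0.168 -0.001]
 F [ 0.73 -6.7  -1.36] tan -6.72 rad 0.41 mom [-1.224 -0.09  -0.222]
```

```bash

cat > st.py <<'E'
from h import *
s=ctrl.observe();e=s['eef_pos'];d=e[:2]-AX;th=np.arctan2(d[1],-d[0]);f=s['wrist_force']
tan=f@[np.sin(th),np.cos(th),0];rad=f@[-np.cos(th),np.sin(th),0];Mz=s['moment'][2]
M=Ro.from_quat(s['orientation']).as_matrix()
print('t %.2f lever %.3f r %.4f z %.4f toolyaw-rel %.3f tan %.2f rad %.2f Fz %.2f Mz %.3f EFF %.2f gap %.3f'%(s['t'],th+YAW,np.hypot(*d),e[2],np.arctan2(M[0,0],M[1,0])-th,tan,rad,f[2],Mz,-tan+Mz/.1,s['finger_gap']))
E
python3 st.py
python3 -m creep '[{"hand":0,"slide":[0.005,0,-0.0001],"turn":[0,0.065,0]}]' >/dev/null; python3 st.py
python3 -m creep '[{"hand":0,"slide":[0.005,0,-0.0002],"turn":[0,0.055,0]}]'>/dev/null; python3 st.py
python3 -m creep '[{"hand":0,"slide":[0.005,0,-0.0002],"turn":[0,0.055,0]}]'>/dev/null; python3 st.py
python3 -m creep '[{"hand":0,"slide":[0.005,0,-0.0002],"turn":[0,0.05,0]}]'>/dev/null; python3 st.py

```

```text
t 6.75 lever -0.195 r 0.0971 z 0.1470 toolyaw-rel 0.000 tan -6.72 rad 0.41 Fz -1.36 Mz -0.222 EFF 4.51 gap 0.259
t 6.85 lever -0.138 r 0.0971 z 0.1469 toolyaw-rel 0.010 tan -2.79 rad -0.24 Fz -1.40 Mz 0.061 EFF 3.40 gap 0.266
t 6.95 lever -0.081 r 0.0971 z 0.1469 toolyaw-rel 0.008 tan -3.43 rad -1.12 Fz -0.36 Mz 0.054 EFF 3.96 gap 0.258
t 7.05 lever -0.027 r 0.0971 z 0.1469 toolyaw-rel 0.009 tan -2.70 rad -0.29 Fz -1.78 Mz 0.067 EFF 3.37 gap 0.261
t 7.15 lever 0.025 r 0.0971 z 0.1469 toolyaw-rel 0.007 tan -5.37 rad 0.18 Fz -0.60 Mz 0.005 EFF 5.42 gap 0.263
```

```bash

python3 -m creep '[{"hand":0,"slide":[0.005,0,-0.0001],"turn":[0,0.0515,0]}]' >/dev/null; python3 st.py
python3 -m creep '[{"hand":0,"slide":[0.005,0,-0.0001],"turn":[0,0.0515,0]}]' >/dev/null; python3 st.py
python3 -m creep '[{"hand":0,"slide":[0.005,0,-0.0001],"turn":[0,0.0515,0]}]' >/dev/null; python3 st.py
python3 -m creep '[{"hand":0,"slide":[0.005,0,-0.0001],"turn":[0,0.0515,0]}]' >/dev/null; python3 st.py

```

```text
t 7.25 lever 0.077 r 0.0971 z 0.1469 toolyaw-rel 0.006 tan -3.98 rad -1.72 Fz -0.75 Mz 0.005 EFF 4.04 gap 0.260
t 7.35 lever 0.129 r 0.0970 z 0.1468 toolyaw-rel 0.005 tan -3.35 rad -1.73 Fz -1.26 Mz 0.034 EFF 3.69 gap 0.263
t 7.45 lever 0.181 r 0.0970 z 0.1468 toolyaw-rel 0.005 tan -4.07 rad -1.23 Fz -1.52 Mz 0.044 EFF 4.51 gap 0.262
t 7.55 lever 0.233 r 0.0970 z 0.1468 toolyaw-rel 0.005 tan -3.70 rad -0.64 Fz -1.18 Mz 0.107 EFF 4.76 gap 0.263
```

```bash

for i in 1; do :; done
python3 -m creep '[{"hand":0,"slide":[0.005,0,-0.0001],"turn":[0,0.0505,0]}]' >/dev/null; python3 st.py
python3 -m creep '[{"hand":0,"slide":[0.005,0,-0.0001],"turn":[0,0.0505,0]}]' >/dev/null; python3 st.py
python3 -m creep '[{"hand":0,"slide":[0.005,0,-0.0001],"turn":[0,0.0515,0]}]' >/dev/null; python3 st.py
python3 -m creep '[{"hand":0,"slide":[0.005,0,-0.0001],"turn":[0,0.0515,0]}]' >/dev/null; python3 st.py

```

```text
t 7.65 lever 0.284 r 0.0970 z 0.1468 toolyaw-rel 0.003 tan -2.85 rad -2.76 Fz -1.04 Mz 0.098 EFF 3.83 gap 0.263
t 7.75 lever 0.336 r 0.0970 z 0.1468 toolyaw-rel 0.002 tan -3.42 rad -1.92 Fz -1.49 Mz 0.152 EFF 4.94 gap 0.260
t 7.85 lever 0.387 r 0.0970 z 0.1468 toolyaw-rel 0.003 tan -3.07 rad -2.86 Fz -1.81 Mz 0.083 EFF 3.90 gap 0.260
t 7.95 lever 0.439 r 0.0971 z 0.1468 toolyaw-rel 0.002 tan -3.76 rad -2.84 Fz -1.28 Mz 0.131 EFF 5.07 gap 0.263
```

```bash

python3 -m creep '[{"hand":0,"slide":[0.005,0,-0.0002],"turn":[0,0.0505,0]}]' >/dev/null; python3 st.py
python3 -m creep '[{"hand":0,"slide":[0.005,0,-0.0002],"turn":[0,0.0505,0]}]' >/dev/null; python3 st.py
python3 -m creep '[{"hand":0,"slide":[0.005,0,-0.0002],"turn":[0,0.0515,0]}]' >/dev/null; python3 st.py
python3 -m creep '[{"hand":0,"slide":[0.004,0,-0.0002],"turn":[0,0.041,0]}]' >/dev/null; python3 st.py

```

```text
t 8.05 lever 0.490 r 0.0971 z 0.1468 toolyaw-rel 0.001 tan -3.44 rad -2.34 Fz -0.98 Mz 0.126 EFF 4.70 gap 0.264
t 8.15 lever 0.541 r 0.0971 z 0.1467 toolyaw-rel 0.001 tan -2.80 rad -1.82 Fz -0.92 Mz 0.186 EFF 4.66 gap 0.257
t 8.25 lever 0.591 r 0.0971 z 0.1467 toolyaw-rel 0.002 tan -3.19 rad -2.92 Fz -1.85 Mz 0.229 EFF 5.48 gap 0.264
t 8.35 lever 0.632 r 0.0972 z 0.1467 toolyaw-rel 0.002 tan -2.99 rad -2.02 Fz -0.38 Mz 0.205 EFF 5.05 gap 0.262
```

```bash

python3 -m creep '[{"hand":0,"slide":[-0.005,0,-0.0001],"turn":[0,-0.055,0]},{"hand":0,"slide":[0,-0.006,0],"turn":[0,0,0]},{"hand":0,"slide":[0,-0.006,0],"turn":[0,0,0]}]'>/dev/null; python3 st.py
python3 -m creep '[{"hand":0,"slide":[-0.0127,0,-0.001],"turn":[0,-0.131,0]},{"hand":0,"slide":[-0.0127,0,-0.0009],"turn":[0,-0.131,0]},{"hand":0,"slide":[-0.0127,0,-0.0008],"turn":[0,-0.131,0]},{"hand":0,"slide":[-0.0127,0,-0.0008],"turn":[0,-0.131,0]}]'>/dev/null; python3 st.py

```

```text
t 8.65 lever 0.583 r 0.0967 z 0.1578 toolyaw-rel -0.004 tan -1.25 rad -5.07 Fz -6.13 Mz -0.082 EFF 0.43 gap 0.259
t 9.05 lever 0.052 r 0.0966 z 0.1577 toolyaw-rel -0.003 tan -2.92 rad -3.57 Fz -7.11 Mz -0.333 EFF -0.41 gap 0.262
```

```bash

python3 -m creep '[{"hand":0,"slide":[-0.0127,0,-0.0010],"turn":[0,-0.131,0]},{"hand":0,"slide":[-0.0127,0,-0.0010],"turn":[0,-0.131,0]},{"hand":0,"slide":[-0.0127,0,-0.0008],"turn":[0,-0.127,0]},{"hand":0,"slide":[-0.0127,0,-0.0008],"turn":[0,-0.124,0]},{"hand":0,"slide":[0,0,0],"turn":[0,0,0]}]'>/dev/null; python3 st.py
python3 -m creep '[{"hand":0,"slide":[0,0.006,0],"turn":[0,0,0]},{"hand":0,"slide":[0,0.005,0],"turn":[0,0,0]},{"hand":0,"slide":[0,0,0],"turn":[0,0,0]}]'>/dev/null; python3 st.py

```

```text
t 9.55 lever -0.471 r 0.0969 z 0.1572 toolyaw-rel 0.014 tan -1.63 rad -0.91 Fz -6.79 Mz -0.205 EFF -0.42 gap 0.260
t 9.85 lever -0.470 r 0.0973 z 0.1473 toolyaw-rel 0.012 tan -2.76 rad 2.59 Fz 0.06 Mz -0.071 EFF 2.05 gap 0.259
```

```bash

python3 -m creep '[{"hand":0,"slide":[0.005,0,-0.0002],"turn":[0,0.0515,0]}]' >/dev/null; python3 st.py
python3 -m creep '[{"hand":0,"slide":[0.003,0,-0.0001],"turn":[0,0.031,0]}]' >/dev/null; python3 st.py
python3 -m creep '[{"hand":0,"slide":[0.003,0,-0.0001],"turn":[0,0.031,0]}]' >/dev/null; python3 st.py
python3 -m creep '[{"hand":0,"slide":[0.003,0,-0.0001],"turn":[0,0.031,0]}]' >/dev/null; python3 st.py

```

```text
t 9.95 lever -0.427 r 0.0970 z 0.1475 toolyaw-rel 0.021 tan -3.56 rad 3.43 Fz -1.33 Mz 0.219 EFF 5.75 gap 0.263
t 10.05 lever -0.394 r 0.0970 z 0.1476 toolyaw-rel 0.019 tan -3.87 rad 4.15 Fz -1.27 Mz 0.187 EFF 5.75 gap 0.258
t 10.15 lever -0.364 r 0.0970 z 0.1476 toolyaw-rel 0.019 tan -4.69 rad 3.19 Fz -2.06 Mz 0.172 EFF 6.41 gap 0.264
t 10.25 lever -0.332 r 0.0969 z 0.1476 toolyaw-rel 0.019 tan -5.40 rad 4.60 Fz -1.47 Mz 0.197 EFF 7.37 gap 0.260
```

```bash

python3 -m creep '[{"hand":0,"slide":[0.002,0,0.0002],"turn":[0,0.019,0]}]' >/dev/null; python3 st.py
python3 -m creep '[{"hand":0,"slide":[0.002,0,0.0001],"turn":[0,0.019,0]}]' >/dev/null; python3 st.py

```

```text
t 10.35 lever -0.313 r 0.0969 z 0.1476 toolyaw-rel 0.018 tan -4.84 rad 3.60 Fz -1.89 Mz 0.234 EFF 7.18 gap 0.259
t 10.45 lever -0.294 r 0.0969 z 0.1476 toolyaw-rel 0.017 tan -5.50 rad 2.71 Fz -2.06 Mz 0.150 EFF 7.00 gap 0.261
```

```bash

python3 -m creep '[{"hand":0,"slide":[0.002,0,0],"turn":[0,0.020,0]}]' >/dev/null; python3 st.py
python3 -m creep '[{"hand":0,"slide":[0.002,0,0],"turn":[0,0.020,0]}]' >/dev/null; python3 st.py
python3 -m creep '[{"hand":0,"slide":[0.002,0,0],"turn":[0,0.020,0]}]' >/dev/null; python3 st.py

```

```text
t 10.55 lever -0.273 r 0.0969 z 0.1475 toolyaw-rel 0.017 tan -5.70 rad 2.51 Fz -1.72 Mz 0.199 EFF 7.70 gap 0.258
t 10.65 lever -0.253 r 0.0969 z 0.1476 toolyaw-rel 0.017 tan -4.92 rad 2.95 Fz -2.33 Mz 0.271 EFF 7.63 gap 0.259
t 10.75 lever -0.233 r 0.0969 z 0.1475 toolyaw-rel 0.016 tan -6.16 rad 2.95 Fz -2.90 Mz 0.235 EFF 8.52 gap 0.262
```

```bash

python3 -m creep '[{"hand":0,"slide":[-0.002,0.0005,0],"turn":[0,-0.025,0]},{"hand":0,"slide":[0,0,0],"turn":[0,0,0]}]' >/dev/null; python3 st.py
python3 -m creep '[{"hand":0.4,"slide":[0,0,0],"turn":[0,0,0]},{"hand":0.7,"slide":[0,0,0],"turn":[0,0,0]},{"hand":0.7,"slide":[0,0,0],"turn":[0,0,0]},{"hand":0.7,"slide":[0,0,0],"turn":[0,0,0]}]' >/dev/null; python3 st.py
python3 -m creep '[{"hand":0.7,"slide":[0,-0.02,0],"turn":[0,0,0]},{"hand":0.7,"slide":[0,-0.04,0],"turn":[0,0,0]},{"hand":0.7,"slide":[0,-0.04,0],"turn":[0,0,0]},{"hand":0.7,"slide":[0,0,0],"turn":[0,0,0]}]' >/dev/null; python3 st.py
python3 - <<'E'
from h import *
snap('wrist','w2');snap('scene','s2');snap('top','t2')
a=cv2.imread('pics/w2.png')
b=cv2.imread('pics/s2.png')[90:210,240:370]
cv2.imwrite('pics/s2c.png',cv2.resize(b,None,fx=5,fy=4.8,interpolation=2))
c=cv2.imread('pics/t2.png')[75:185,270:400]
cv2.imwrite('pics/t2c.png',cv2.resize(c,None,fx=6,fy=5.4,interpolation=2))
E
```

```text
t 10.95 lever -0.252 r 0.0970 z 0.1473 toolyaw-rel 0.011 tan -4.76 rad 4.38 Fz -0.52 Mz -0.000 EFF 4.76 gap 0.261
t 11.35 lever -0.242 r 0.0958 z 0.1471 toolyaw-rel 0.000 tan -0.62 rad 1.00 Fz -0.05 Mz 0.019 EFF 0.81 gap 0.697
t 11.75 lever -0.260 r 0.0929 z 0.2531 toolyaw-rel 0.019 tan -0.23 rad -0.50 Fz 1.08 Mz 0.016 EFF 0.39 gap 0.698
```

View pics/w2.png

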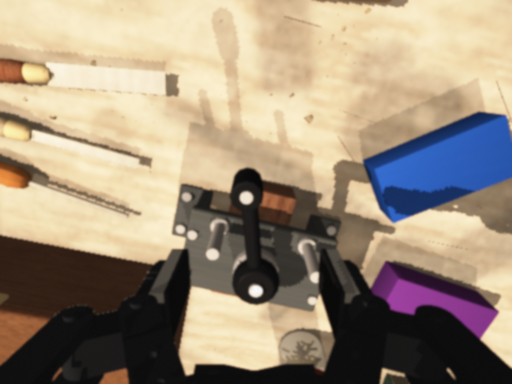

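View pics/s2c.png

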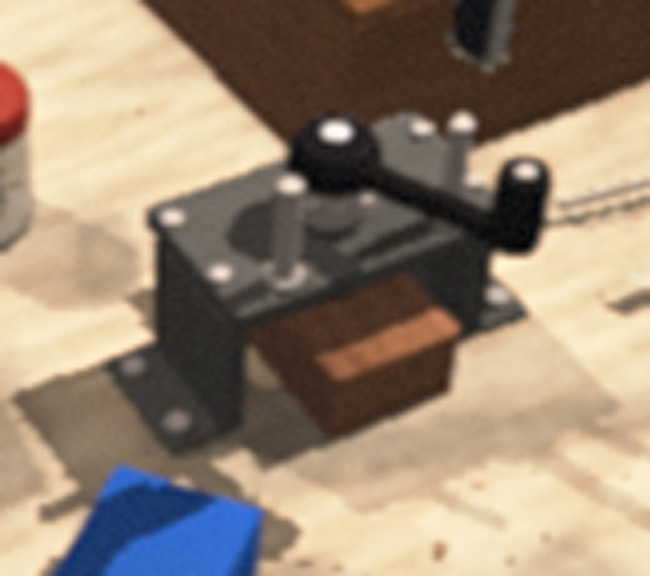

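```bash

python3 - <<'E'
from h import *
print(pt('w2',246,198).round(4),pt('w2',246,198,z=.175).round(4))
p=pt('w2',246,198,z=.175);d=p[:2]-AX;print(np.arctan2(d[1],-d[0])+YAW,np.hypot(*d))
g=lambda x,y:(240+x/5,90+y/4.8)
u=g(526,172);print(u,pt('s2',*u).round(4),pt('s2',*u,z=.175).round(4))
# seated reference from before
print(pt('w1',382*2/3,320*2/3).round(4),pt('scene0',312.8,135.7).round(4))
E
```

```text
[ 0.5727 -0.0806  0.1753] [ 0.5728 -0.0806  0.175 ]
-0.31447273509996654 0.09827918587745874
(345.2, 125.83333333333334) [ 0.5691 -0.0783  0.1766] [ 0.5705 -0.0795  0.175 ]
[ 0.5805 -0.0046  0.1764] [ 0.579  -0.0047  0.1753]
```

View pics/t2.png

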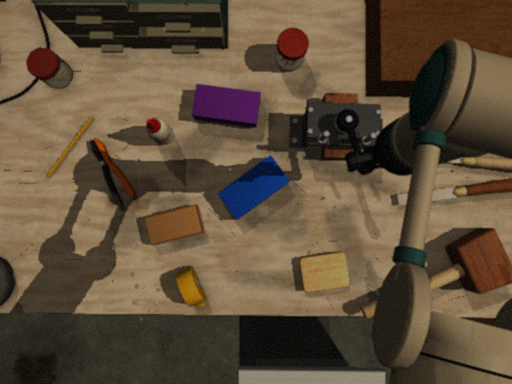

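The knob is back at seated height, but the lever sits about 0.06 rad further back than when I let go. That could be play or the screw easing, so I'll feel it again.

```bash

python3 - <<'E'
from h import *
th=-0.305-YAW; t=(np.sin(th),np.cos(th))
togo((.572,-.080,.147),t)
E
```

```text
t 11.90 tcp [ 0.5728 -0.0734  0.2465] gap 0.698 q [-0.25  0.27  1.47  0.    1.4  -2.04]
 lever -0.244 r 0.0965 tool x [-0.215  0.977  0.   ] y [-0.  0. -1.] z [-0.977 -0.215  0.   ]
 F [-0.38 -0.34 -0.53] tan -0.25 rad 0.45 mom [-0.026 -0.006 -0.049]
 slide [-0.0063  0.0995  0.0022]
 turn [-0.0001 -0.0637  0.0004] x [-0.27635565  0.96105544  0.        ]
```

```bash

python3 -m creep '[{"hand":0.7,"slide":[-0.006,0.03,0.002],"turn":[0,-0.064,0]},{"hand":0.7,"slide":[0,0.04,0],"turn":[0,0,0]},{"hand":0.7,"slide":[0,0.0295,0],"turn":[0,0,0]},{"hand":0,"slide":[0,0,0],"turn":[0,0,0]},{"hand":0,"slide":[0,0,0],"turn":[0,0,0]},{"hand":0,"slide":[0,0,0],"turn":[0,0,0]},{"hand":0,"slide":[0,0,0],"turn":[0,0,0]},{"hand":0,"slide":[0,0,0],"turn":[0,0,0]}]' >/dev/null; python3 st.py
python3 -m creep '[{"hand":0,"slide":[0.002,0,0],"turn":[0,0.020,0]}]' >/dev/null; python3 st.py
python3 -m creep '[{"hand":0,"slide":[0.002,0,0],"turn":[0,0.020,0]}]' >/dev/null; python3 st.py

```

```text
t 12.70 lever -0.312 r 0.0978 z 0.1483 toolyaw-rel 0.007 tan -0.29 rad -0.90 Fz -1.29 Mz -0.012 EFF 0.17 gap 0.258
t 12.80 lever -0.293 r 0.0979 z 0.1481 toolyaw-rel 0.009 tan -1.00 rad -0.95 Fz -1.57 Mz 0.068 EFF 1.68 gap 0.260
t 12.90 lever -0.274 r 0.0979 z 0.1480 toolyaw-rel 0.010 tan -2.10 rad -1.26 Fz -1.14 Mz 0.123 EFF 3.33 gap 0.261
```

```bash

python3 -m creep '[{"hand":0,"slide":[0.002,0,0],"turn":[0,0.019,0]}]' >/dev/null; python3 st.py
python3 -m creep '[{"hand":0,"slide":[0.002,0,0],"turn":[0,0.019,0]}]' >/dev/null; python3 st.py

```

```text
t 13.00 lever -0.257 r 0.0979 z 0.1480 toolyaw-rel 0.011 tan -2.55 rad -1.08 Fz -0.29 Mz 0.254 EFF 5.09 gap 0.259
t 13.10 lever -0.239 r 0.0979 z 0.1479 toolyaw-rel 0.012 tan -5.64 rad -0.24 Fz -0.15 Mz 0.357 EFF 9.21 gap 0.262
```

```bash

python3 -m creep '[{"hand":0,"slide":[-0.003,0,0],"turn":[0,-0.033,0]},{"hand":0,"slide":[-0.002,0,0],"turn":[0,-0.021,0]},{"hand":0,"slide":[0,0.0005,0],"turn":[0,0,0]}]' >/dev/null; python3 st.py
python3 -m creep '[{"hand":0.4,"slide":[0,0,0],"turn":[0,0,0]},{"hand":0.7,"slide":[0,0,0],"turn":[0,0,0]},{"hand":0.7,"slide":[0,0,0],"turn":[0,0,0]},{"hand":0.7,"slide":[0,0,0],"turn":[0,0,0]}]' >/dev/null; python3 st.py
python3 -m creep '[{"hand":0.7,"slide":[0,-0.02,0],"turn":[0,0,0]},{"hand":0.7,"slide":[0,-0.04,0],"turn":[0,0,0]},{"hand":0.7,"slide":[0,-0.04,0],"turn":[0,0,0]},{"hand":0.7,"slide":[0,0,0],"turn":[0,0,0]},{"hand":0.7,"slide":[0,0,0],"turn":[0,0,0]}]' >/dev/null; python3 st.py
python3 - <<'E'
from h import *
snap('wrist','w3');snap('scene','s3')
E
```

```text
t 13.40 lever -0.283 r 0.0983 z 0.1474 toolyaw-rel 0.003 tan -3.16 rad 0.37 Fz 3.48 Mz -0.032 EFF 2.83 gap 0.263
t 13.80 lever -0.273 r 0.0988 z 0.1465 toolyaw-rel -0.008 tan 0.33 rad 0.50 Fz 0.22 Mz -0.069 EFF -1.02 gap 0.698
t 14.30 lever -0.278 r 0.0982 z 0.2478 toolyaw-rel -0.004 tan 0.05 rad -0.50 Fz -0.79 Mz -0.009 EFF -0.14 gap 0.703
```

View pics/w3.png

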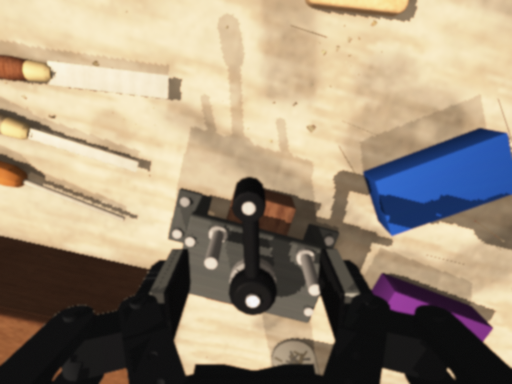

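View pics/s3.png

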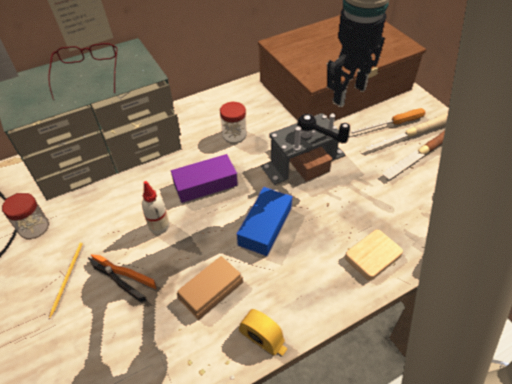

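```bash

python3 - <<'E'
from h import *
p=pt('w3',249,209);d=p[:2]-AX;print(p.round(4),np.arctan2(d[1],-d[0])+YAW)
if abs(p[2]-.175)<.004: print(ctrl.close_job())
E
```

```text
[ 0.5725 -0.0799  0.1761] -0.3077433326929414
the job is handed in; nothing more can be done
None
```

The block is clamped under the hold-down, and I handed the job in at about 14 s with the lever seated and the gripper clear.

- **Turning:** I turned the lever clockwise to about 0.64 rad, then lifted it 11 mm, swung it back two teeth and dropped it home. I turned again, repeated that once more, and finished at about -0.23 rad.
- **Force:** The push stayed around 4.4 N with the foot in the air, after correcting for the twist in my grip. It rose from about 5 N at touching to about 8 N, where I stopped (last reading 8.5 N, noise about 0.5 N).
- **Re-check:** After letting go, the lever sat about 0.06 rad further back than expected, so I gripped it again and pushed. It went solid near -0.24 rad, so the screw had not eased. One reading in that check was 9.2 N, higher than intended but under 10 N. I backed off into the play before letting go.
- **Final look:** The knob top is at 176 mm against 175 mm for a seated lever, so it is in its teeth. The lever is at -0.31 rad, within its 0.1 rad play. The block is still under the bridge, and the sanding block and small board have not moved.

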